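# Lock the blade nut of the flake mill and zero its dial

### The arm

A 6-joint arm with a two-finger parallel gripper is mounted at the origin on the work surface. World frame = base frame: x ahead of the robot, y to its left, z up, the work surface at z = 0. Lengths are in m, angles in rad, forces in N, time in s.
With the tool pointing down it reaches from about 0.35 to 0.775 m from the base axis. Payload 7.3 kg.
Tool frame: the origin (TCP) lies at the centre of the arm's flange, where the gripper is bolted on; the fingertips stand 178 mm ahead of it and the grasp point (between the pads) lies robot.pinch_z ahead of it (robot.pinch_z is the distance from the TCP to the grasp point, in m); x points along the fingers, z is the direction in which the jaws open and shut, and the axes are right-handed (so a half turn about x gives the same grasp; the last joint's range is limited). The gripper opens to 92 mm and grips with 3 to 60 N. Pads are 19 mm wide; open, the fingers measure 130 mm over their backs; the gripper's body (75 mm by 190 mm) begins 47 mm behind the grasp point.
Start: joints at [-1.289, 0.342, 1.524, -0, 1.275, -0.146], TCP at [0.218, -0.478, 0.405] pointing down, gripper open.
Joint ranges: [-2.53, 2.53], [-0.77, 2.02], [0.04, 2.7], [-1, 4.14], [0.28, 2.66], [-3.11, 3.11]. Speed limits (rad/s): [2.57, 2.57, 3.14, 3.14, 3.14, 3.14].

### API

Orientations are given as [roll, pitch, yaw] about the fixed x, y, z axes, in that order (R = Rz(yaw) Ry(pitch) Rx(roll)).
In Python, from cell import robot gives the robot as it stands.
- The arm moves only by the shell command python3 -m jog 'ROWS' [FORCE]. ROWS is JSON, a list of rows, each an object of numbers: "fingers": the closure, from 0 (fully open) to 1 (shut); "x", "y", "z": the shift along the tool's x, y, z in cm; "spin": the turn about the tool's x in degrees. A call has 1 to 5 rows; each row is the pose to reach, as a shift and turn from the pose commanded when the call began, along the tool's axes at that moment; what a row does not reach only later rows make up. A row lasts 1/8 s, in which the tool goes at most 62.5 mm and 10.7 degrees, less where a joint would pass 70% of its speed; a pose out of reach is approached as far as the arm can. A call with a gripper value outside its range is refused whole. The fingers move at their own pace and stop on an object; FORCE is the grip in N (left out, the last holds). Time passes only in rows, so rows that repeat a pose let the fingers close. It gives the time, the measured TCP pose, the force and the opening at its end, in the units of the state.
- robot.observe(): the state, without advancing time (a new reading comes with each control period).
- robot.read_camera(name): name is "scene" or "top" or "wrist"; returns a dict with "color" (480x640x3 uint8, red, green, blue), "mtx" (3x3 intrinsics, pixels), "k1" (the pictures are not rectified: a ray, as slopes to the right and down, at radius r is drawn at 1 + k1 r^2 times it, then the intrinsics apply), "view" (4x4, takes a point from world to camera coordinates); the wrist camera has in their place "T_tool_cam" (4x4, takes a point from camera to tool coordinates, whose origin is the TCP and whose axes are the tool frame's). Camera axes: x right, y down, z forward; pixel columns grow to the right and rows downward; lengths in m; the calibration is good to about 2 mm. A picture is of the moment at which its call begins: read the wrist's pose just before it. There is no depth.
- robot.hand_in(): hands the job in, once; it reports no verdict.
Trained networks look in a picture, given as the dict that the camera call returned (one of the last four; its "shot" number tells which), for a name from the list of things; names that differ only in an ending like _2 or _b are one class to them, and where a whole thing is asked for, a point or a joint stands for the part that bears it (a point fixed in the world has none). Each returns a list of dicts, best first, with "conf" (0 to 1); they miss things now and then, are a little off and sometimes report something else, mostly with a low value. They report only what shows in the picture. A call takes as long as a camera call.
- robot.look_for(target, picture): "xy" ([column, row] in pixels, amid what is visible of it).
The state is a dict: "time": time; "qpos": joint angles; "qvel": joint speeds; "joint_efforts": joint torques, N m; "tool_pos": TCP position; "tool_rot": TCP orientation; "contact_force": force on the tool from outside, world axes, zero at the start; "torque": the same for the moment, N m; "opening": finger opening in m.
Only numpy, scipy, OpenCV 4.12 (cv2) and the standard library are available. Lean on these libraries where they do the work, as an engineer would, in place of code of your own. Each camera call takes 0.05 s, during which the arm holds its last target. There are 200 camera calls.

### The job

The flake mill on the tasting counter has just had its blade changed. Tighten its castle nut (clockwise) until the first slot that comes round lines up with the lock bolt, then slide the bolt by its knob fully home into that slot, and finally turn the setting dial until its pointer is on the long zero mark. Leave the bolt and nut as set, and do not disturb the cup, the jar or the brush.

Things in the scene. Friction and masses are not known exactly. Their poses are not given: they have to be found in the camera images.
- mill: Black mill, fixed, 320 mm wide (y), 175 mm high at the back; origin on the counter under its panel's middle. The dark steel panel (220 by 320 mm) leans 25 degrees: it rises towards the mill's +x, its middle is 115 mm up, its normal points up and to the mill's -x. Nut and bolt are on the +y half, the dial on the -y half. Panel frame: x uphill along the panel, y as the mill's, z normal
- nut_grip (a point): Steel castle nut: eight flats, 44 mm across, 20 mm high, underside 14 mm off the panel on a 36 mm boss; above, a 12 mm crown, within the flats, with four 10 mm slots 90 degrees apart; spindle end 54 mm off the panel. Point: on its axis at half the flats' height, 24 mm off the panel. z is the panel normal; x, y turn with the nut: flats face x, y and each 45 degrees between, slots lie along x and y
- nut (a joint): Turn of the nut in rad, clockwise (tightening, seen from outside) positive. About 0 it is snug; it starts 0.1 to 0.8 short of that. A slot is in line with the bolt at 0.35, where the nut's x and y are the panel frame's; the bolt goes in within 0.09. No other slot comes in line in its travel, -0.95 to 0.85. A spring washer stiffens it: 0.15 N m loose, 0.25 tight; it stays where it is left
- bolt_knob (a point): Round steel knob of the lock bolt, 16 mm thick, 30 mm tall, top 74 mm off the panel; point on its axis 63 mm off the panel, axes as the panel frame. It slides home along -x (downhill, to the nut). Its bar, 7 mm wide, 44 mm off the panel at the top, runs through a 23 mm wide, 47 mm high guide 44 to 58 mm uphill of the nut's axis; drawn back, the knob is 108 mm and the tip 40 mm from that axis
- bolt (a joint): Travel of the lock bolt in m: about 0 drawn back, 0.032 fully home (a stop) with its tip in the nut's slot. Sliding friction about 2 N; it stays where it is left. Unless a slot is in line its tip meets the nut's crown at 0.018 to 0.024
- dial_grip (a point): Black bar grip of the dial, 40 mm long (x), 12 mm wide (y), top 45 mm off the panel, above a 44 mm round skirt whose top is 11 mm off it. Point: on the dial's axis 33 mm off the panel. z is the panel normal; x runs along the bar to the white pointer and is the panel frame's x at zero. The scale is a black 94 mm disc with short white ticks and one long thick zero tick on the uphill side
- dial (a joint): Turn of the dial in rad, clockwise positive (seen from outside); 0 when the pointer is on the long zero mark; range -1.6 to 1.6; it starts 0.45 to 1.3 clockwise of zero. Friction 0.05 N m; it stays where it is left
- cup: Paper-brown open cup, 68 mm across, 75 mm high, standing left of the mill; origin at the centre of its underside. Bystander
- jar: Amber jar with a black cap, 72 mm across, 110 mm high, standing right of the mill; origin at the centre of its underside. Bystander
- brush: Small cleaning brush, 160 mm long, lying in front of the mill; origin under its middle, x along it. Bystander

How it is judged:
On the way, in this order (a step that is already met when the one before it is completed fails the run):
1. the nut is tightened until a slot is in line with the lock bolt, which is still drawn back (value of joint nut between 0.23 and 0.47 rad and value of joint bolt below 0.02 m), for 0.2 s.
2. the lock bolt is home in the slot (value of joint bolt above 0.029 m and value of joint nut between 0.23 and 0.47 rad), for 0.2 s.
3. the dial's pointer is on zero (value of joint dial between -0.09 and 0.09 rad), for 0.2 s.
At the end, for the whole second after the job is handed in: The nut is at 0.35 rad within 0.12 (slot in line with the bolt), the bolt is at least 29 mm along its 32 mm travel, inside the slot, and the dial's pointer is within 0.09 rad (5 degrees) of the zero mark (all of step 2 and all of step 3); the robot touches nothing.
It fails at once if the cup is knocked or moved by more than 25 mm (distance of cup from where it was at the start of the episode above 0.025 m or angle between cup's own z axis and vertical above 0.35 rad).
It fails at once if the jar is knocked or moved by more than 25 mm (distance of jar from where it was at the start of the episode above 0.025 m or angle between jar's own z axis and vertical above 0.35 rad).
It fails at once if the brush is moved by more than 25 mm (distance of brush from where it was at the start of the episode above 0.025 m).
It also fails if it takes over 46 s, if anything falls off the work surface, if the arm or the gripper's body presses on something with over 40 N, if the wrist force passes 120 N, or if a joint passes its speed limit or range.

## Working session

There is one attempt and no reset: what is moved stays moved. The work goes in short steps, Python scripts to look and compute and a shell command to move; the robot and the scene stay as the last step left them, time stands still between calls to the robot, and variables do not carry over. Pictures are saved under pics/ and viewed, on a budget of 10 in all, crops included, one or two more only if the job needs it, and the job is handed in when it is done.

```bash
ls; mkdir -p pics
python3 - <<'E'
from cell import robot
import cv2,numpy as np
print(robot.pinch_z, robot.observe())
for n in ["scene","top"]:
    p=robot.read_camera(n); print(n,p["mtx"],p["k1"],p["view"])
    cv2.imwrite(f"pics/{n}0.png",p["color"][:,:,::-1])
    for t in ["mill","nut_grip","bolt_knob","dial_grip","cup","jar","brush"]:
        print(t,[(np.round(d["xy"],1),round(d["conf"],2)) for d in robot.look_for(t,p)][:2])
E
```

```text
pics
0.1592 {'time': 0.0, 'qpos': array([-1.28901495e+00,  3.42749338e-01,  1.52501190e+00, -1.15643961e-05,
        1.27537767e+00, -1.45982501e-01]), 'qvel': array([-0.00040079, -0.00157819,  0.00017022, -0.00052016,  0.00045864,
        0.00067731]), 'joint_efforts': array([ 1.34039827e-03, -4.31235552e+01, -2.44218367e+01,  7.18832994e-02,
        5.57386153e-02, -1.29070804e-04]), 'tool_pos': array([ 0.21778119, -0.4775601 ,  0.40403272]), 'tool_rot': array([3.00276167, 1.56925004, 1.85973259]), 'contact_force': array([-0.28151444,  0.30945031,  0.52423981]), 'torque': array([ 0.026791  , -0.00984592,  0.05226553]), 'opening': 0.09193134259049413}
scene [[469.53712722   0.         322.3946845 ]
 [  0.         469.53712722 225.37100169]
 [  0.           0.           1.        ]] -0.014048595725015383 [[ 0.80803767  0.58894964 -0.01460979 -0.41663955]
 [ 0.37078851 -0.52767931 -0.76424501 -0.05475417]
 [-0.45781111  0.61212161 -0.64476051  1.15435388]
 [ 0.          0.          0.          1.        ]]
mill [(array([386.1, 273.9]), 0.69)]
nut_grip [(array([371.9, 205.8]), 0.61)]
b
[... 336 characters left out ...]
.         435.06561911 244.34398709]
 [  0.           0.           1.        ]] -0.08864525522845958 [[-0.01660926 -0.99916524 -0.03732235  0.04175861]
 [-0.98332639  0.02308374 -0.18037837  0.53576143]
 [ 0.18108934  0.0337041  -0.98288895  0.82225325]
 [ 0.          0.          0.          1.        ]]
mill [(array([289.2, 208.1]), 0.81), (array([243.2, 200.5]), 0.56)]
nut_grip [(array([248.9, 247.3]), 0.83), (array([243. , 200.5]), 0.69)]
bolt_knob [(array([242.9, 206.5]), 0.73)]
dial_grip [(array([328.1, 245.9]), 0.63)]
cup [(array([171.9, 209.5]), 0.93), (array([243.1, 198.5]), 0.27)]
jar [(array([430.3, 279.5]), 0.92), (array([291.7, 207.7]), 0.6)]
brush [(array([285.7, 322.1]), 0.93)]
```

Run:
```python
import cv2
a=cv2.imread("pics/top0.png")[150:350,140:460]; b=cv2.imread("pics/scene0.png")[130:370,190:510]
a=cv2.resize(a,None,fx=2.5,fy=2.5,interpolation=cv2.INTER_CUBIC); cv2.imwrite("pics/t1.png",a)
b=cv2.resize(b,None,fx=2.5,fy=2.5,interpolation=cv2.INTER_CUBIC); cv2.imwrite("pics/s1.png",b)
```

```text
(no output)
```

View pics/t1.png

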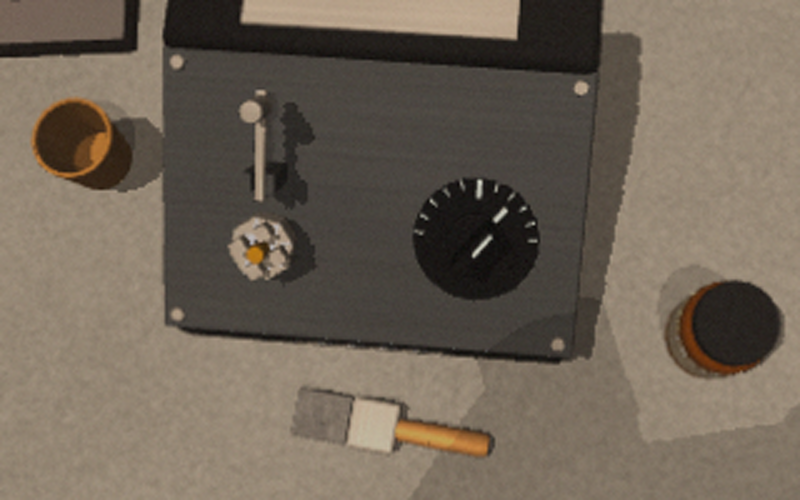

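View pics/s1.png

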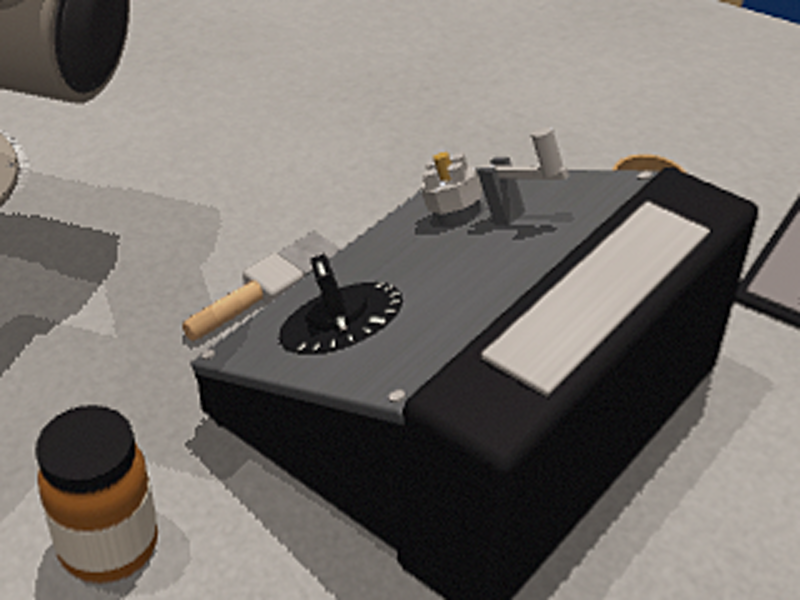

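Top view: mill panel with four screws. The nut spindle is at crop (256,256), the knob at (251,110) and the dial centre at (477,238), with its pointer about 40° clockwise. The scene view agrees. Next I fit the mill pose to these points.

```bash
cat > h.py <<'E'
import numpy as np, cv2, json
from scipy.optimize import least_squares
from scipy.spatial.transform import Rotation as Ro
from cell import robot
t=np.radians(25); RP=np.array([[np.cos(t),0,-np.sin(t)],[0,1,0],[np.sin(t),0,np.cos(t)]])
def w(m,p):  # panel point -> world, m=(x,y,yaw)
    return Ro.from_euler('z',m[2]).apply(RP@np.array(p,float)+[0,0,.115])+[m[0],m[1],0]
def proj(cam,P):
    c=cam["view"]@np.append(P,1); s=c[:2]/c[2]; s=s*(1+cam["k1"]*(s@s))
    return cam["mtx"][:2,:2]@s+cam["mtx"][:2,2]
def wristcam(p,st):
    T=np.eye(4); T[:3,:3]=Ro.from_euler('xyz',st["tool_rot"]).as_matrix(); T[:3,3]=st["tool_pos"]
    p=dict(p); p["view"]=np.linalg.inv(T@p["T_tool_cam"]); return p
def go(pinch,jaw,st=None):
    """shift (cm, tool axes) and spin (deg) to put pinch at world point, jaw axis at world heading jaw (rad, mod pi)"""
    st=st or robot.observe(); R=Ro.from_euler('xyz',st["tool_rot"]).as_matrix()
    d=R.T@(np.array(pinch)-st["tool_pos"]-R[:,0]*robot.pinch_z)*100
    cur=np.arctan2(R[1,2],R[0,2]); s=-(np.degrees(jaw-cur)); s=(s+90)%180-90
    return np.round(d,2), round(s,1), np.round(st["qpos"],2)
E
cat > fit.py <<'E'
from h import *
T=robot.read_camera("top"); S=robot.read_camera("scene")
ft=lambda x,y:np.array([x/2.5+140,y/2.5+150]); fs=lambda x,y:np.array([x/2.5+190,y/2.5+130])
def pts(v):
    a,b,nx,ny,dx,dy=v[3:]
    return dict(ul=(a,b,.002),ur=(a,-b,.002),ll=(-a,b,.002),lr=(-a,-b,.002),sp=(nx,ny,.054),kn=(nx+.108,ny,.074),dl=(dx,dy,.003))
O=[(T,'ul',ft(177,62)),(T,'ur',ft(581,88)),(T,'ll',ft(177,314)),(T,'lr',ft(557,344)),(T,'sp',ft(256,256)),(T,'kn',ft(251,110)),(T,'dl',ft(477,238)),
(S,'ul',fs(646,176)),(S,'ur',fs(397,396)),(S,'lr',fs(207,353)),(S,'sp',fs(441,157)),(S,'kn',fs(542,133)),(S,'dl',fs(341,318))]
f=lambda v:np.concatenate([proj(c,w(v[:3],pts(v)[k]))-q for c,k,q in O])
r=least_squares(f,[.5,0,0,.1,.15,-.03,.08,0,-.08],loss='soft_l1')
print(np.round(r.x,4)); print(np.round(r.fun.reshape(-1,2),1))
m=r.x[:3]; N=r.x[5:7]; D=r.x[7:9]; json.dump(dict(m=list(m),N=list(N),D=list(D)),open("fit.json","w"))
g=w(m,[*N,.024]); print("nut",g,"dial",w(m,[*D,.033]),"knob",w(m,[N[0]+.108,N[1],.063]))
print(go(g+[-.03,0,.13],m[2]+np.pi/2)); print(T["mtx"][0,0], robot.read_camera("wrist")["T_tool_cam"])
E
python3 fit.py
```

```text
[ 0.5506  0.0792 -0.0996  0.0983  0.1477 -0.0316  0.0743 -0.0188 -0.0809]
[[-0.  -1.3]
 [ 0.  -1. ]
 [ 0.  -0.6]
 [ 0.1 -0.3]
 [-0.2 -0.2]
 [ 0.2 -0.7]
 [-0.  -0.6]
 [-0.7 -0.6]
 [-0.3 -0.5]
 [-0.1 -0.1]
 [-1.3 -0.7]
 [-0.3 -0.8]
 [-0.8 -1. ]]
nut [0.51937226 0.15699014 0.12339128] dial [0.51168401 0.00185501 0.13694505] knob [0.60036826 0.14889902 0.20438006]
(array([ -0.79,  51.04, -46.48]), np.float64(30.2), array([-1.29,  0.34,  1.52,  0.  ,  1.28, -0.15]))
435.06561911389883 [[ 5.60290941e-04 -2.45714598e-01  9.69342057e-01  2.04960155e-02]
 [-4.65350740e-04 -9.69342168e-01 -2.45714357e-01  6.72366003e-02]
 [ 9.99999735e-01 -3.13412515e-04 -6.57457106e-04  3.42232792e-05]
 [ 0.00000000e+00  0.00000000e+00  0.00000000e+00  1.00000000e+00]]
```

```bash
python3 -m jog '[{"y":4.2,"z":-3.8},{"y":8.5,"z":-7.6},{"y":12.7,"z":-11.5},{"y":17,"z":-15.3},{"y":21,"z":-19}]' | tail -c 400; python3 -m jog '[{"y":4,"z":-3.8},{"y":8.2,"z":-7.6},{"y":12.5,"z":-11.5},{"y":16.5,"z":-15},{"y":20.5,"z":-18.5}]'| tail -c 400;  python3 -m jog '[{"y":3,"z":-3,"spin":7},{"y":6,"z":-6,"spin":14},{"y":9,"z":-8.8,"spin":22},{"y":9.4,"z":-9,"spin":30},{"y":9.4,"z":-9,"spin":30}]'
python3 - <<'E'
from h import *
c=json.load(open("fit.json")); m=c["m"]; g=w(m,[*c["N"],.024])
print(go(g+[-.03,0,.13],m[2]+np.pi/2), robot.observe()["time"])
E
```

```text
(array([ -0.79,  51.04, -46.48]), np.float64(30.2), array([-1.29,  0.34,  1.52,  0.  ,  1.28, -0.15])) 0.95$[0]: bad value
$[0]: bad value
$[0]: bad value
```

```bash
python3 -m jog '[{"fingers":0,"x":0,"y":4.2,"z":-3.8,"spin":0},{"fingers":0,"x":0,"y":8.5,"z":-7.6,"spin":0},{"fingers":0,"x":0,"y":12.7,"z":-11.5,"spin":0},{"fingers":0,"x":0,"y":17,"z":-15.3,"spin":0},{"fingers":0,"x":0,"y":21,"z":-19,"spin":0}]'
```

```text
time: 1.58
tool_pos: [0.3304, -0.2159, 0.405]
tool_rot: [0.542, 1.57, -0.601]
contact_force: [-0.5, -0.5, -0.0]
opening: 0.0919
```

```bash
python3 -m jog '[{"fingers":0,"x":0,"y":4.2,"z":-3.8,"spin":0},{"fingers":0,"x":0,"y":8.5,"z":-7.6,"spin":0},{"fingers":0,"x":0,"y":12.7,"z":-11.5,"spin":0},{"fingers":0,"x":0,"y":17,"z":-15.3,"spin":0},{"fingers":0,"x":0,"y":20.5,"z":-18.5,"spin":0}]' | tail -5; python3 -m jog '[{"fingers":0,"x":0,"y":3,"z":-3,"spin":7},{"fingers":0,"x":0,"y":6,"z":-6,"spin":14},{"fingers":0,"x":0,"y":9,"z":-8.8,"spin":22},{"fingers":0,"x":0,"y":9.4,"z":-9,"spin":30},{"fingers":0,"x":0,"y":9.4,"z":-9,"spin":30}]'
cat > look.py <<'E'
import sys; from h import *
c=json.load(open("fit.json")); m=c["m"]; N=c["N"]; D=c["D"]
st=robot.observe(); p=robot.read_camera("wrist"); pw=wristcam(p,st)
for n,P in dict(spindle=[*N,.054],knob=[N[0]+.108,N[1],.074],dial=[*D,.045],nutaxis=[*N,.046]).items(): print(n,np.round(proj(pw,w(m,P)),1))
for q in ["nut_grip","bolt_knob","dial_grip"]: print(q,[(np.round(d["xy"],1),round(d["conf"],2)) for d in robot.look_for(q,p)][:2])
R=Ro.from_euler('xyz',st["tool_rot"]).as_matrix(); print("tool y",R[:,1],"z",R[:,2],"t",st["time"],st["qpos"])
cv2.imwrite("pics/"+sys.argv[1],p["color"][:,:,::-1]); np.savez("last.npz",view=pw["view"],mtx=p["mtx"],k1=p["k1"])
E
python3 look.py w1.png
```

```text
time: 2.2
tool_pos: [0.4403, 0.0378, 0.4049]
tool_rot: [0.973, 1.57, -0.169]
contact_force: [0.8, -1.1, -0.3]
opening: 0.0918
time: 2.82
tool_pos: [0.4881, 0.1571, 0.4045]
tool_rot: [-0.952, 1.57, -2.616]
contact_force: [0.8, 0.1, 0.4]
opening: 0.0913
spindle [317.7 228.4]
knob [317.1  68.6]
dial [533.1 208.1]
nutaxis [317.8 221.9]
nut_grip [(array([316.3, 199.2]), 0.59)]
bolt_knob [(array([313.8,  73.7]), 0.98)]
dial_grip [(array([516.5, 185.2]), 0.76)]
tool y [ 9.95636861e-01 -9.33118460e-02 -3.76025826e-04] z [-9.33117491e-02 -9.95636905e-01  2.67685732e-04] t 2.825 [ 1.61830956e-01  3.19926842e-01  1.55741449e+00 -1.72057237e-04
  1.26468276e+00  1.82612692e+00]
```

View pics/w1.png

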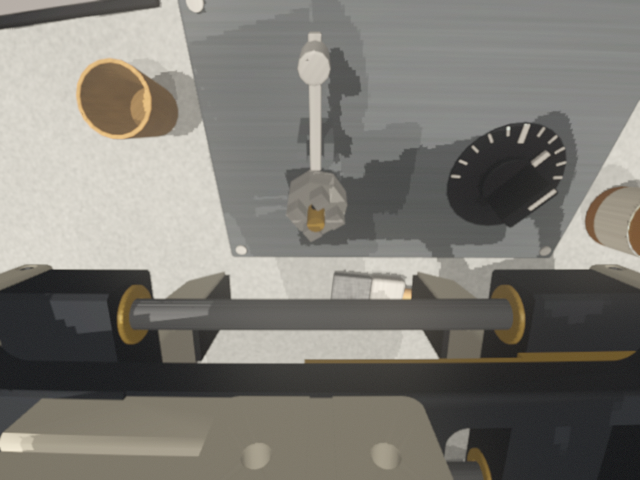

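The wrist view agrees with the fit to a few px: nut about (316,205), knob (313,70), dial about (507,178). To read the nut angle, I rectify to the crown's plane.

```bash
cat > rect.py <<'E'
import sys; from h import *
c=json.load(open("fit.json")); m=c["m"]
def rect(cam,img,ctr,z,half=.035,n=380):
    s=np.linspace(half,-half,n); out=np.zeros((n,n,2),np.float32)
    X,Y=np.meshgrid(s,s,indexing='ij') # rows: x uphill at top, cols: y left
    P=np.stack([X+ctr[0],Y+ctr[1],X*0+z],-1).reshape(-1,3)@RP.T+[0,0,.115]
    P=Ro.from_euler('z',m[2]).apply(P)+[m[0],m[1],0]
    C=P@cam["view"][:3,:3].T+cam["view"][:3,3]; q=C[:,:2]/C[:,2:]; q=q*(1+cam["k1"]*(q**2).sum(1,keepdims=True))
    uv=(q@cam["mtx"][:2,:2].T+cam["mtx"][:2,2]).astype(np.float32).reshape(n,n,2)
    return cv2.remap(img,uv[...,0],uv[...,1],cv2.INTER_CUBIC)
if __name__=="__main__":
    l=np.load("last.npz"); a=rect(dict(view=l["view"],mtx=l["mtx"],k1=l["k1"]),cv2.imread("pics/"+sys.argv[1]),c["N"],.046)
    T=robot.read_camera("top"); b=rect(T,T["color"][:,:,::-1].copy(),c["N"],.046)
    cv2.imwrite("pics/"+sys.argv[2],np.hstack([a,b]))
E
python3 rect.py w1.png r1.png
```

```text
(no output)
```

View pics/r1.png

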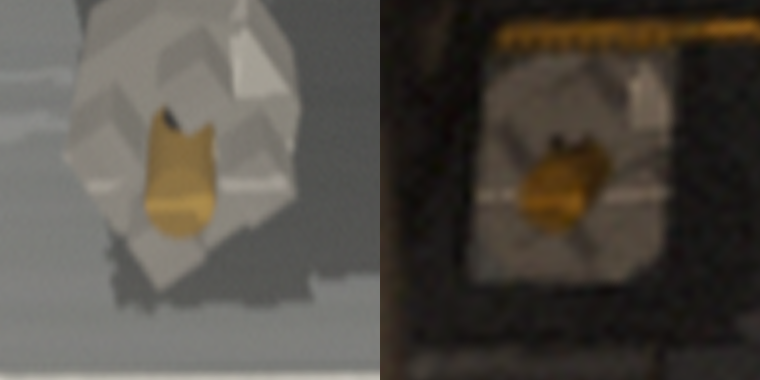

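The slots sit on the diagonals, so the nut is roughly 45° short of alignment. Viewing from downhill, along the panel normal, will be far better. I spin the tool by -180° over the nut.

```bash
python3 -m jog '[{"fingers":0,"x":1,"y":1,"z":-0.1,"spin":-10},{"fingers":0,"x":2,"y":2,"z":-0.2,"spin":-20},{"fingers":0,"x":3,"y":3.1,"z":-0.3,"spin":-30},{"fingers":0,"x":3,"y":3.1,"z":-0.3,"spin":-40},{"fingers":0,"x":3,"y":3.1,"z":-0.3,"spin":-50}]' | tail -5
for i in 1 2; do :; done
python3 -m jog '[{"fingers":0,"x":0,"y":0,"z":0,"spin":-10},{"fingers":0,"x":0,"y":0,"z":0,"spin":-20},{"fingers":0,"x":0,"y":0,"z":0,"spin":-30},{"fingers":0,"x":0,"y":0,"z":0,"spin":-40},{"fingers":0,"x":0,"y":0,"z":0,"spin":-50}]' >/dev/null
python3 -m jog '[{"fingers":0,"x":0,"y":0,"z":0,"spin":-10},{"fingers":0,"x":0,"y":0,"z":0,"spin":-20},{"fingers":0,"x":0,"y":0,"z":0,"spin":-30},{"fingers":0,"x":0,"y":0,"z":0,"spin":-40},{"fingers":0,"x":0,"y":0,"z":0,"spin":-50}]' >/dev/null
python3 -m jog '[{"fingers":0,"x":0,"y":0,"z":0,"spin":-10},{"fingers":0,"x":0,"y":0,"z":0,"spin":-20},{"fingers":0,"x":0,"y":0,"z":0,"spin":-30},{"fingers":0,"x":0,"y":0,"z":0,"spin":-30}]'
python3 look.py w2.png; python3 rect.py w2.png r2.png
python3 - <<'E'
import cv2,numpy as np
a=cv2.imread("pics/w2.png"); r=cv2.imread("pics/r2.png")[:,:380]
cv2.imwrite("pics/v2.png",np.hstack([cv2.resize(a,(420,315)),cv2.resize(r,(315,315))]))
E
```

```text
time: 3.7
tool_pos: [0.5193, 0.1561, 0.3746]
tool_rot: [-1.802, 1.571, -2.59]
contact_force: [-1.0, -0.2, -0.5]
opening: 0.0921
time: 5.45
tool_pos: [0.5192, 0.1562, 0.3749]
tool_rot: [-1.673, 1.57, -0.2]
contact_force: [0.6, 0.4, 0.6]
opening: 0.0919
spindle [320.8 243.3]
knob [320.6 441.3]
dial [ 85.6 264.4]
nutaxis [320.8 245.5]
nut_grip [(array([320.4, 262.3]), 0.57)]
bolt_knob [(array([324.8, 343.1]), 0.67)]
dial_grip [(array([113.8, 253.5]), 0.62)]
tool y [-9.95268446e-01  9.71628970e-02 -3.04612150e-04] z [ 9.71629109e-02  9.95268490e-01 -3.13678700e-05] t 5.45 [ 1.50831173e-01  3.98412919e-01  1.52432339e+00 -1.12104956e-04
  1.21856877e+00 -1.32261005e+00]
```

View pics/v2.png

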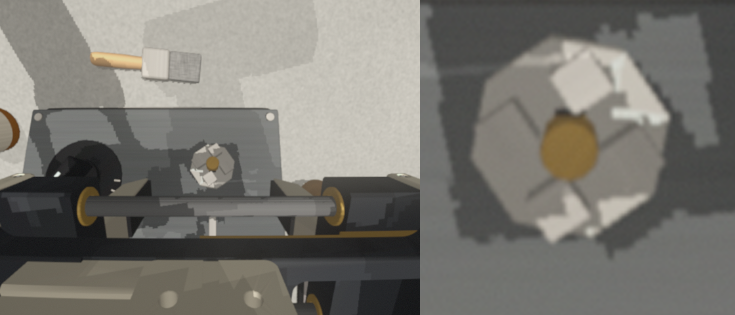

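From the rectified view, the slot edges lie about 33° counter-clockwise of the uphill line and flats about 12° clockwise of panel y. Tilt limits how far the jaws can swing near the panel, so I tighten in two grips, with the last one ending on panel y.

```bash
cat > tgt.py <<'E'
import sys; from h import *
c=json.load(open("fit.json")); m=c["m"]; N=np.array(c["N"])+[.0015,.0018]; D=c["D"]
P=dict(nut=[*N,.033],knob=[N[0]+.108,N[1],.068],dial=[*D,.036])[sys.argv[1]]; d=np.radians(float(sys.argv[2])); up=float(sys.argv[3])/100
jaw=m[2]+np.pi/2+np.arctan(np.tan(d)/np.cos(t))
st=robot.observe(); print(go(w(m,P)+[0,0,up],jaw,st), st["time"], np.round(st["contact_force"],1), np.round(st["torque"],2), st["opening"])
E
python3 tgt.py nut -12 0
```

```text
(array([8.34, 0.23, 0.23]), np.float64(13.3), array([ 0.15,  0.4 ,  1.52, -0.  ,  1.22, -1.32])) 5.7 [-0.4 -0.2  0.6] [ 0.1  -0.16 -0.  ] 0.09219594416487166
```

```bash
python3 -m jog '[{"fingers":0.36,"x":1,"y":0.2,"z":0.2,"spin":7},{"fingers":0.36,"x":3,"y":0.2,"z":0.2,"spin":13},{"fingers":0.36,"x":5,"y":0.2,"z":0.2,"spin":13},{"fingers":0.36,"x":7,"y":0.2,"z":0.2,"spin":13},{"fingers":0.36,"x":8.3,"y":0.2,"z":0.2,"spin":13}]' 40; python3 -m jog '[{"fingers":0.36,"x":0,"y":0,"z":0,"spin":0},{"fingers":0.8,"x":0,"y":0,"z":0,"spin":0},{"fingers":0.8,"x":0,"y":0,"z":0,"spin":0},{"fingers":0.8,"x":0,"y":0,"z":0,"spin":0},{"fingers":0.8,"x":0,"y":0,"z":0,"spin":0}]' 40; python3 tgt.py nut -12 0
```

```text
time: 6.32
tool_pos: [0.5173, 0.1587, 0.2908]
tool_rot: [2.129, 1.57, -2.907]
contact_force: [0.2, -1.5, 0.5]
opening: 0.059
time: 6.95
tool_pos: [0.5176, 0.1587, 0.2925]
tool_rot: [-1.218, 1.569, 0.03]
contact_force: [-0.9, -1.1, 4.6]
opening: 0.0444
(array([0.11, 0.08, 0.  ]), np.float64(0.4), array([ 0.16,  0.49,  1.63, -0.  ,  1.02, -1.09])) 6.95 [-0.9 -1.1  4.6] [ 0.1  -0.13  0.15] 0.04444503753938782
```

Opening is 44.4 mm, so the jaws are seated on flats. Turn clockwise.

```bash
python3 -m jog '[{"fingers":0.8,"x":0,"y":0,"z":0,"spin":4},{"fingers":0.8,"x":0,"y":0,"z":0,"spin":9},{"fingers":0.8,"x":0,"y":0,"z":0,"spin":14},{"fingers":0.8,"x":0,"y":0,"z":0,"spin":18},{"fingers":0.8,"x":0,"y":0,"z":0,"spin":18}]' 40; python3 tgt.py nut -28 0
```

```text
time: 7.58
tool_pos: [0.5179, 0.1593, 0.2926]
tool_rot: [-0.503, 1.567, 0.432]
contact_force: [-0.3, 2.4, 4.3]
opening: 0.0456
(array([ 0.12,  0.08, -0.12]), np.float64(-0.3), array([ 0.16,  0.49,  1.63,  0.  ,  1.02, -0.78])) 7.575 [-0.3  2.4  4.3] [ 1.69 -1.04  0.64] 0.045556424770694326
```

```bash
python3 -m jog '[{"fingers":0.36,"x":0,"y":0,"z":0,"spin":0},{"fingers":0.36,"x":0,"y":0,"z":0,"spin":0},{"fingers":0.36,"x":-1.5,"y":0,"z":0,"spin":0},{"fingers":0.36,"x":-5,"y":0,"z":0,"spin":-3},{"fingers":0.36,"x":-8,"y":0,"z":0,"spin":-12}]' 40;python3 -m jog '[{"fingers":0.36,"x":0,"y":0,"z":0,"spin":-9},{"fingers":0.36,"x":0,"y":0,"z":0,"spin":-18},{"fingers":0.36,"x":0,"y":0,"z":0,"spin":-27},{"fingers":0.36,"x":0,"y":0,"z":0,"spin":-36},{"fingers":0.36,"x":0,"y":0,"z":0,"spin":-36}]' 
python3 look.py w3.png; python3 rect.py w3.png r3.png; python3 tgt.py nut 17 0;  python3 - <<'E'
import cv2,numpy as np
r=cv2.imread("pics/r3.png")[:,:380]; r2=cv2.imread("pics/r2.png")[:,:380]
cv2.imwrite("pics/v3.png",np.hstack([r2,r]))
E
```

```text
time: 8.2
tool_pos: [0.5173, 0.1587, 0.3735]
tool_rot: [-1.93, 1.57, -0.783]
contact_force: [0.1, 0.6, -0.6]
opening: 0.0586
time: 8.82
tool_pos: [0.5173, 0.1587, 0.3724]
tool_rot: [-2.238, 1.57, -0.468]
contact_force: [-0.8, 0.0, -0.3]
opening: 0.0588
spindle [322.7 247.2]
knob [271.5 442. ]
dial [ 76.5 197.9]
nutaxis [321.1 249.2]
nut_grip [(array([313.6, 262.7]), 0.9), (array([297. , 342.5]), 0.36)]
bolt_knob [(array([296.8, 344.2]), 0.81)]
dial_grip [(array([102.1, 211. ]), 0.69), (array([295.8, 344.6]), 0.45)]
tool y [-9.80157755e-01 -1.98218813e-01 -2.77953491e-04] z [-1.98218757e-01  9.80157781e-01 -2.18892939e-04] t 8.825 [ 1.56063861e-01  3.98848539e-01  1.53095436e+00 -2.20698063e-04
  1.21150255e+00 -1.61419521e+00]
(array([8.04, 0.02, 0.03]), np.float64(-1.5), array([ 0.16,  0.4 ,  1.53, -0.  ,  1.21, -1.61])) 9.075 [-0.8 -0.2  0.2] [ 0.14 -0.09  0.07] 0.05869755995367804
```

View pics/v3.png

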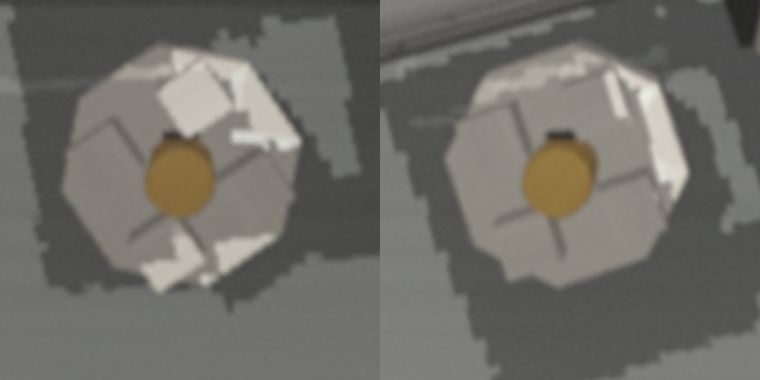

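Slot edges are now about 18–20° off the uphill line, as planned. Second grip.

```bash
python3 -m jog '[{"fingers":0.36,"x":2,"y":0,"z":0,"spin":-2},{"fingers":0.36,"x":4,"y":0,"z":0,"spin":-2.5},{"fingers":0.36,"x":6,"y":0,"z":0,"spin":-2.5},{"fingers":0.36,"x":8,"y":0,"z":0,"spin":-2.5},{"fingers":0.36,"x":8,"y":0,"z":0,"spin":-2.5}]' 40; python3 -m jog '[{"fingers":0.8,"x":0,"y":0,"z":0,"spin":0},{"fingers":0.8,"x":0,"y":0,"z":0,"spin":0},{"fingers":0.8,"x":0,"y":0,"z":0,"spin":0},{"fingers":0.8,"x":0,"y":0,"z":0,"spin":0}]' 40; python3 tgt.py nut 0 0
```

```text
time: 9.7
tool_pos: [0.517, 0.1587, 0.2905]
tool_rot: [1.517, 1.567, -2.951]
contact_force: [0.4, -0.3, 0.7]
opening: 0.0587
time: 10.2
tool_pos: [0.5179, 0.1578, 0.2926]
tool_rot: [-2.605, 1.568, -0.79]
contact_force: [2.8, -6.4, -1.0]
opening: 0.0447
(array([0.12, 0.07, 0.18]), np.float64(19.7), array([ 0.15,  0.49,  1.63, -0.  ,  1.02, -1.66])) 10.2 [ 2.8 -6.4 -1. ] [-1.05 -0.41 -0.02] 0.0447016451570907
```

```bash
python3 -m jog '[{"fingers":0.8,"x":0,"y":0,"z":0,"spin":5},{"fingers":0.8,"x":0,"y":0,"z":0,"spin":10},{"fingers":0.8,"x":0,"y":0,"z":0,"spin":15},{"fingers":0.8,"x":0,"y":0,"z":0,"spin":20},{"fingers":0.8,"x":0,"y":0,"z":0,"spin":20}]' 50; python3 -m jog '[{"fingers":0.8,"x":0,"y":0,"z":0,"spin":0},{"fingers":0.8,"x":0,"y":0,"z":0,"spin":0}]' 50;python3 tgt.py nut 0 0
```

```text
time: 10.82
tool_pos: [0.5176, 0.1585, 0.2929]
tool_rot: [-1.655, 1.569, -0.187]
contact_force: [-1.5, -5.2, 4.9]
opening: 0.0436
time: 11.08
tool_pos: [0.5176, 0.1584, 0.2929]
tool_rot: [-1.673, 1.569, -0.204]
contact_force: [-2.6, -4.7, 4.4]
opening: 0.0439
(array([0.15, 0.08, 0.06]), np.float64(-0.2), array([ 0.16,  0.49,  1.63, -0.  ,  1.02, -1.31])) 11.075 [-2.6 -4.7  4.4] [ 0.19 -0.08  0.29] 0.04387323352646377
```

```bash
python3 -m jog '[{"fingers":0.3,"x":0,"y":0,"z":0,"spin":0},{"fingers":0.3,"x":0,"y":0,"z":0,"spin":0},{"fingers":0.3,"x":-2.5,"y":0,"z":0,"spin":0},{"fingers":0.3,"x":-6,"y":0,"z":0,"spin":0},{"fingers":0.3,"x":-9,"y":0,"z":0,"spin":0}]' 40 | head -1
python3 look.py w4.png; python3 rect.py w4.png r4.png; python3 tgt.py knob 0 0
python3 - <<'E'
import cv2,numpy as np
a=cv2.imread("pics/w4.png"); r=cv2.imread("pics/r4.png")[:,:380]
cv2.imwrite("pics/v4.png",np.hstack([cv2.resize(a,(400,300))[:,:],cv2.resize(r,(300,300))]))
E
```

```text
time: 11.7
spindle [316.5 243.3]
knob [316.5 432.3]
dial [ 90.3 265.1]
nutaxis [316.6 245.4]
nut_grip [(array([319.3, 262. ]), 0.93)]
bolt_knob [(array([320.7, 340.8]), 0.79)]
dial_grip [(array([119.7, 255.1]), 0.88)]
tool y [-9.94620728e-01  1.03583021e-01 -4.07699403e-04] z [1.03582878e-01 9.94620762e-01 3.57817005e-04] t 11.7 [ 1.56491586e-01  3.89662068e-01  1.51455100e+00  2.54932280e-04
  1.23689355e+00 -1.31061914e+00]
(array([ 1.2 , -8.33,  0.06]), np.float64(-0.3), array([ 0.16,  0.39,  1.52,  0.  ,  1.23, -1.31])) 11.95 [ 0.4 -0.3  0.7] [ 0.07 -0.13  0.02] 0.0643374002311759
```

View pics/v4.png

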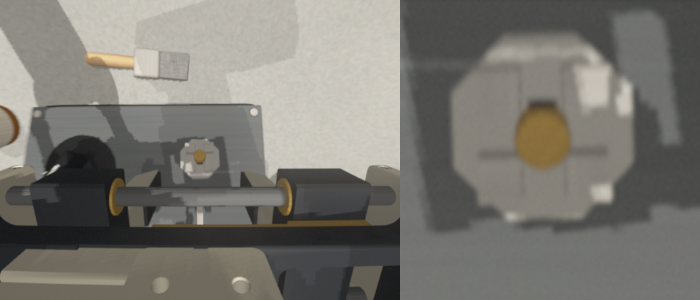

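The slots are square to the panel, so step 1 looks done. Next, straddle and grip the knob.

```bash
python3 -m jog '[{"fingers":0.4,"x":0,"y":-3,"z":0,"spin":0},{"fingers":0.4,"x":0,"y":-6,"z":0,"spin":0},{"fingers":0.4,"x":0.3,"y":-8.3,"z":0,"spin":0},{"fingers":0.4,"x":1.2,"y":-8.3,"z":0,"spin":0},{"fingers":0.4,"x":1.2,"y":-8.3,"z":0,"spin":0}]' 15; python3 -m jog '[{"fingers":1,"x":0,"y":0,"z":0,"spin":0},{"fingers":1,"x":0,"y":0,"z":0,"spin":0},{"fingers":1,"x":0,"y":0,"z":0,"spin":0},{"fingers":1,"x":0,"y":0,"z":0,"spin":0},{"fingers":1,"x":0,"y":0,"z":0,"spin":0}]' 15; python3 tgt.py knob 0 0
```

```text
time: 12.58
tool_pos: [0.599, 0.1502, 0.3674]
tool_rot: [1.782, 1.566, -3.035]
contact_force: [-0.3, 0.3, 1.1]
opening: 0.0551
time: 13.2
tool_pos: [0.5999, 0.15, 0.3699]
tool_rot: [-2.31, 1.57, -0.843]
contact_force: [-1.2, -1.5, 0.8]
opening: 0.016
(array([0.12, 0.02, 0.08]), np.float64(-0.3), array([ 0.12,  0.54,  1.3 , -0.  ,  1.3 , -1.34])) 13.2 [-1.2 -1.5  0.8] [ 0.02 -0.08  0.03] 0.016030160050320038
```

Knob gripped at 16.0 mm. Slide it downhill.

```bash
python3 -m jog '[{"fingers":1,"x":0.25,"y":0.54,"z":0,"spin":0},{"fingers":1,"x":0.51,"y":1.09,"z":0,"spin":0},{"fingers":1,"x":0.76,"y":1.63,"z":0,"spin":0},{"fingers":1,"x":1.01,"y":2.18,"z":0,"spin":0},{"fingers":1,"x":1.18,"y":2.54,"z":0,"spin":0}]' 15; python3 -m jog '[{"fingers":1,"x":0.08,"y":0.18,"z":0,"spin":0},{"fingers":1,"x":0.17,"y":0.36,"z":0,"spin":0},{"fingers":1,"x":0.25,"y":0.54,"z":0,"spin":0},{"fingers":1,"x":0.25,"y":0.54,"z":0,"spin":0}]' 15; python3 tgt.py knob 0 0
```

```text
time: 13.82
tool_pos: [0.5742, 0.1527, 0.3578]
tool_rot: [2.655, 1.57, -2.162]
contact_force: [0.1, -2.7, 3.1]
opening: 0.016
time: 14.32
tool_pos: [0.5714, 0.1528, 0.3574]
tool_rot: [-1.49, 1.561, -0.024]
contact_force: [10.5, -4.2, 5.4]
opening: 0.0153
(array([-1.1 , -2.7 ,  0.09]), np.float64(-0.3), array([ 0.13,  0.5 ,  1.41, -0.  ,  1.22, -1.33])) 14.325 [10.5 -4.2  5.4] [-0.59 -1.84 -0.03] 0.015328370977676385
```

```bash
python3 -m jog '[{"fingers":1,"x":0.0,"y":0,"z":0,"spin":0},{"fingers":1,"x":0.08,"y":0.18,"z":0,"spin":0},{"fingers":1,"x":0.08,"y":0.18,"z":0,"spin":0}]' 30; python3 -m jog '[{"fingers":0.4,"x":0,"y":0,"z":0,"spin":0},{"fingers":0.4,"x":0,"y":0,"z":0,"spin":0},{"fingers":0.4,"x":0,"y":0,"z":0,"spin":0},{"fingers":0.4,"x":-4,"y":0,"z":0,"spin":0},{"fingers":0.4,"x":-9,"y":0,"z":0,"spin":0}]' 15; python3 tgt.py dial -40 9
```

```text
time: 14.7
tool_pos: [0.5705, 0.1528, 0.3575]
tool_rot: [-1.473, 1.556, -0.007]
contact_force: [14.9, -5.3, 6.8]
opening: 0.0154
time: 15.32
tool_pos: [0.5673, 0.1537, 0.4441]
tool_rot: [1.757, 1.567, -3.06]
contact_force: [1.7, 0.7, 0.6]
opening: 0.0548
(array([  5.55,   3.98, -15.67]), np.float64(42.5), array([ 0.13,  0.44,  1.27,  0.  ,  1.44, -1.33])) 15.325 [1.7 0.7 0.6] [ 0.06 -0.17 -0.01] 0.05481997986479715
```

Bolt hit its stop after about 32 mm. Move above the dial and look.

```bash
sed -i 's/\[\*D,.036\]/[*D,.046]/' tgt.py; python3 -m jog '[{"fingers":0.4,"x":0,"y":1,"z":-4,"spin":8},{"fingers":0.4,"x":0,"y":2,"z":-8,"spin":18},{"fingers":0.4,"x":0,"y":3,"z":-12,"spin":28},{"fingers":0.4,"x":0,"y":4,"z":-15.7,"spin":36},{"fingers":0.4,"x":2,"y":4,"z":-15.7,"spin":42}]' 15 | head -2; python3 look.py w5.png;  python3 tgt.py dial -40 0
python3 - <<'E'
from rect import *
l=np.load("last.npz"); cam=dict(view=l["view"],mtx=l["mtx"],k1=l["k1"]); im=cv2.imread("pics/w5.png")
a=rect(cam,im,c["D"],.045,.05,340)
S=robot.read_camera("scene"); s=S["color"][130:250,330:450,::-1]; s=cv2.resize(s,(340,340),interpolation=cv2.INTER_CUBIC)
cv2.imwrite("pics/v5.png",np.hstack([a,s]))
E
```

```text
time: 15.95
tool_pos: [0.5107, -0.0003, 0.4255]
spindle [462.7  77.3]
knob [601.  177.4]
dial [316.7 236.7]
nutaxis [461.4  83.3]
nut_grip [(array([457.2,  99.4]), 0.76), (array([609.5,  51.1]), 0.5)]
bolt_knob [(array([533.8, 137.9]), 0.89), (array([608.4,  51.7]), 0.47)]
dial_grip [(array([328.5, 236.4]), 0.68)]
tool y [-0.66430215  0.74746098 -0.00217829] z [0.74746016 0.6643053  0.00133308] t 15.95 [-1.50573480e-01  2.99088764e-01  1.52745092e+00 -3.80291779e-04
  1.31252576e+00 -8.77040179e-01]
(array([11.66,  0.36, -0.33]), np.float64(0.7), array([-0.15,  0.3 ,  1.53,  0.  ,  1.31, -0.88])) 16.15 [0.9 0.5 0.1] [ 0.04 -0.18  0.01] 0.055020652745903384
```

View pics/v5.png

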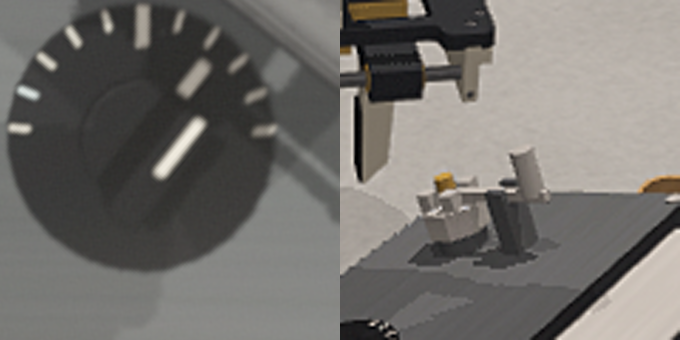

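Rectified dial: the bar line runs (160,175)–(203,122), about 39° clockwise of zero, and it is centred within about 1 mm. In the scene crop the knob is down by the guide with the bar in the nut. Descend and grip the dial.

```bash
python3 -m jog '[{"fingers":0.52,"x":3,"y":0.3,"z":-0.3,"spin":0},{"fingers":0.52,"x":7,"y":0.35,"z":-0.35,"spin":0},{"fingers":0.52,"x":10,"y":0.35,"z":-0.35,"spin":0},{"fingers":0.52,"x":11.7,"y":0.35,"z":-0.35,"spin":0},{"fingers":0.52,"x":11.7,"y":0.35,"z":-0.35,"spin":0}]' 10; python3 -m jog '[{"fingers":1,"x":0,"y":0,"z":0,"spin":0},{"fingers":1,"x":0,"y":0,"z":0,"spin":0},{"fingers":1,"x":0,"y":0,"z":0,"spin":0},{"fingers":1,"x":0,"y":0,"z":0,"spin":0},{"fingers":1,"x":0,"y":0,"z":0,"spin":0}]' 10;python3 tgt.py dial -39 0
```

```text
time: 16.82
tool_pos: [0.5065, 0.0023, 0.3071]
tool_rot: [2.272, 1.569, 3.007]
contact_force: [0.3, -0.4, 1.1]
opening: 0.0443
time: 17.45
tool_pos: [0.508, 0.0029, 0.3087]
tool_rot: [-0.406, 1.563, 0.327]
contact_force: [8.2, 8.0, -2.8]
opening: 0.0162
(array([ 0.07,  0.13, -0.28]), np.float64(-0.5), array([-0.15,  0.41,  1.71,  0.  ,  1.01, -0.88])) 17.45 [ 8.2  8.  -2.8] [ 1.56 -1.62  0.12] 0.016227104192141843
```

```bash
python3 -m jog '[{"fingers":1,"x":0,"y":0,"z":0.2,"spin":-3},{"fingers":1,"x":0,"y":0,"z":0.2,"spin":-8},{"fingers":1,"x":0,"y":0,"z":0.2,"spin":-13},{"fingers":1,"x":0,"y":0,"z":0.2,"spin":-18},{"fingers":1,"x":0,"y":0,"z":0.2,"spin":-23}]' 10; python3 -m jog '[{"fingers":1,"x":0,"y":0,"z":0,"spin":-5},{"fingers":1,"x":0,"y":0,"z":0,"spin":-10},{"fingers":1,"x":0,"y":0,"z":0,"spin":-15},{"fingers":1,"x":0,"y":0,"z":0,"spin":-19},{"fingers":1,"x":0,"y":0,"z":0,"spin":-19}]' 10;python3 tgt.py dial 0 0
```

```text
time: 18.08
tool_pos: [0.5083, 0.0034, 0.3087]
tool_rot: [-1.055, 1.568, 0.083]
contact_force: [-0.0, 1.4, 2.9]
opening: 0.0141
time: 18.7
tool_pos: [0.5083, 0.0032, 0.3083]
tool_rot: [-1.466, 1.568, -0.001]
contact_force: [2.1, 2.5, 2.1]
opening: 0.0122
(array([ 0.04,  0.24, -0.11]), np.float64(-0.3), array([-0.14,  0.41,  1.71,  0.  ,  1.02, -1.61])) 18.7 [2.1 2.5 2.1] [ 0.32 -0.58  0.04] 0.012173288233237612
```

Opening is 12.2 mm with the jaws on panel y. Release, lift clear and verify.

```bash
python3 -m jog '[{"fingers":1,"x":0,"y":0,"z":0,"spin":0},{"fingers":0.5,"x":0,"y":0,"z":0,"spin":0},{"fingers":0.5,"x":0,"y":0,"z":0,"spin":0},{"fingers":0.5,"x":-4,"y":0,"z":0,"spin":0},{"fingers":0.5,"x":-10,"y":0,"z":0,"spin":0}]' 10 | tail -2; python3 -m jog '[{"fingers":0.5,"x":-1,"y":0,"z":0,"spin":0},{"fingers":0.5,"x":-1,"y":0,"z":0,"spin":0}]' 10 | tail -2; python3 look.py w6.png
python3 - <<'E'
from rect import *
l=np.load("last.npz"); cam=dict(view=l["view"],mtx=l["mtx"],k1=l["k1"]); im=cv2.imread("pics/w6.png")
a=rect(cam,im,c["D"],.045,.05,340)
b=rect(cam,im,[c["N"][0]+.03,c["N"][1]],.046,.055,340)
cv2.imwrite("pics/v6.png",np.hstack([a,b])); print(robot.observe()["contact_force"])
E
```

```text
contact_force: [1.6, -0.3, -0.6]
opening: 0.045
contact_force: [0.2, 0.1, -0.3]
opening: 0.0457
spindle [522.4 223.4]
knob [558.9 378.4]
dial [318.6 243.2]
nutaxis [516.4 225.9]
nut_grip [(array([499.7, 235. ]), 0.78)]
bolt_knob [(array([523. , 265.4]), 0.84), (array([589.2, 261.8]), 0.35)]
dial_grip [(array([320. , 249.1]), 0.64)]
tool y [-9.94522172e-01  1.04524781e-01 -4.67926260e-04] z [ 1.04524925e-01  9.94522223e-01 -2.95804662e-04] t 19.575 [-1.44841768e-01  2.99823064e-01  1.54861816e+00 -2.87857523e-04
  1.29267202e+00 -1.61084300e+00]
[ 0.57499061 -0.22315162  0.37286555]
```

View pics/v6.png

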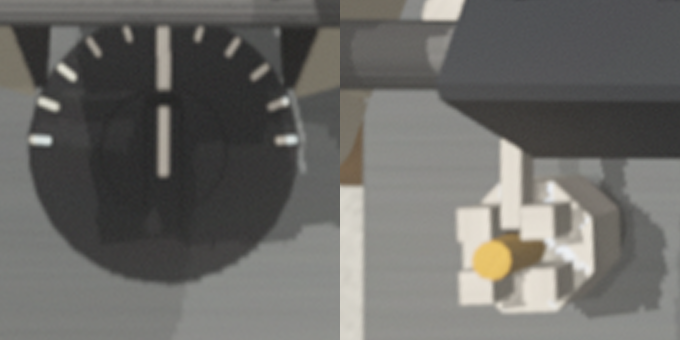

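Run:
```python
from h import *
c=json.load(open("fit.json")); m=c["m"]; N=c["N"]
for n in ["scene","top"]:
    p=robot.read_camera(n)
    print(n,[(np.round(d["xy"],1),round(d["conf"],2)) for d in robot.look_for("bolt_knob",p)][:2],[np.round(proj(p,w(m,[N[0]+.108-s,N[1],.063])),1) for s in (0,.026,.029,.032)])
    cv2.imwrite(f"pics/{n}9.png",p["color"][:,:,::-1])
a=cv2.imread("pics/scene0.png")[175:230,350:420]; b=cv2.imread("pics/scene9.png")[175:230,350:420]
cv2.imwrite("pics/v9.png",np.hstack([cv2.resize(q,(380,300),interpolation=cv2.INTER_CUBIC) for q in (a,b)]))
```

```text
scene [(array([391.3, 199.3]), 0.6), (array([369. , 203.5]), 0.19)] [array([408.1, 187.9]), array([396.7, 187.9]), array([395.4, 187.9]), array([394.1, 187.9])]
top [(array([428.6, 282.3]), 0.51)] [array([242.1, 192.4]), array([241.8, 207.5]), array([241.8, 209.3]), array([241.7, 211. ])]
```

View pics/v9.png

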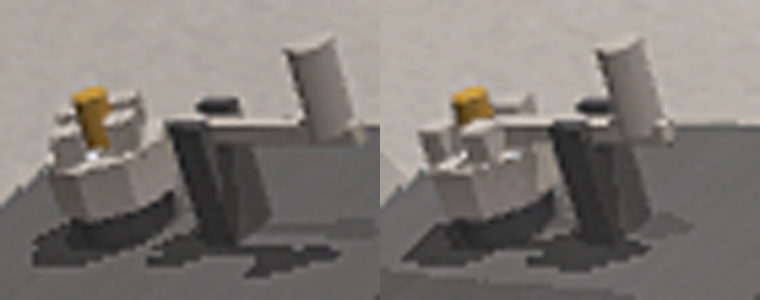

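Run:
```python
from h import *
a=cv2.imread("pics/scene0.png"); b=cv2.imread("pics/scene9.png"); k=8
for box in [(180,202,400,418),(183,200,401,416)]:
    r0,r1,c0,c1=box; T=cv2.resize(a[r0:r1,c0:c1],None,fx=k,fy=k,interpolation=cv2.INTER_CUBIC)
    B=cv2.resize(b[r0-6:r1+6,c0-22:c1+4],None,fx=k,fy=k,interpolation=cv2.INTER_CUBIC)
    _,v,_,l=cv2.minMaxLoc(cv2.matchTemplate(B,T,cv2.TM_CCOEFF_NORMED)); print(v,l[0]/k-22,l[1]/k-6)
```

```text
0.8068887591362 -12.875 0.0
0.7311217784881592 -12.875 0.0
```

Image shift puts the travel at 29.4–30 mm, give or take a millimetre, which is close to the limit. There is time to push the knob from behind with closed fingers to make sure.

```bash
cat > push.py <<'E'
import sys; from h import *
c=json.load(open("fit.json")); m=c["m"]; N=np.array(c["N"])+[0,.001]; s=float(sys.argv[1])/100; up=float(sys.argv[2])/100
P=w(m,[N[0]+.084+s,N[1],.058])+Ro.from_euler('z',m[2]).apply([.0095,0,0])+[0,0,.019+up]
st=robot.observe(); print(go(P,m[2]+np.pi/2,st),st["time"],np.round(st["contact_force"],1))
E
python3 push.py 1.5 4
```

```text
(array([ 0.25, -8.04, 15.56]), np.float64(-0.3), array([-0.14,  0.3 ,  1.55, -0.  ,  1.29, -1.61])) 19.975 [ 0.1  0.  -0.2]
```

```bash
python3 -m jog '[{"fingers":1,"x":0,"y":-3,"z":4,"spin":0},{"fingers":1,"x":0,"y":-6,"z":8,"spin":0},{"fingers":1,"x":0,"y":-8,"z":12,"spin":0},{"fingers":1,"x":0.2,"y":-8,"z":15.6,"spin":0},{"fingers":1,"x":0.2,"y":-8,"z":15.6,"spin":0}]' 10 | tail -2; python3 push.py 1.5 0;  python3 push.py -0.3 0
```

```text
contact_force: [0.5, -1.1, 0.6]
opening: 0.002
(array([ 4.02, -0.07, -0.27]), np.float64(-0.1), array([ 0.12,  0.52,  1.22,  0.  ,  1.41, -1.35])) 20.6 [ 0.5 -1.1  0.6]
(array([ 4.78,  1.56, -0.27]), np.float64(-0.1), array([ 0.12,  0.52,  1.22,  0.  ,  1.41, -1.35])) 20.6 [ 0.5 -1.1  0.6]
```

```bash
python3 -m jog '[{"fingers":1,"x":2,"y":-0.1,"z":-0.25,"spin":0},{"fingers":1,"x":4,"y":-0.1,"z":-0.25,"spin":0},{"fingers":1,"x":4,"y":-0.1,"z":-0.25,"spin":0}]' 10; python3 -m jog '[{"fingers":1,"x":0.2,"y":0.4,"z":0,"spin":0},{"fingers":1,"x":0.37,"y":0.8,"z":0,"spin":0},{"fingers":1,"x":0.52,"y":1.1,"z":0,"spin":0},{"fingers":1,"x":0.63,"y":1.35,"z":0,"spin":0},{"fingers":1,"x":0.63,"y":1.35,"z":0,"spin":0}]' 10; python3 push.py 0 0
```

```text
time: 20.98
tool_pos: [0.6041, 0.1464, 0.374]
tool_rot: [1.898, 1.567, -2.92]
contact_force: [0.5, 0.2, 0.1]
opening: 0.0004
time: 21.6
tool_pos: [0.5911, 0.1488, 0.3697]
tool_rot: [-1.492, 1.569, -0.025]
contact_force: [1.6, -0.4, 1.5]
opening: 0.0002
(array([0.18, 0.12, 0.2 ]), np.float64(-0.3), array([ 0.12,  0.52,  1.33, -0.  ,  1.28, -1.35])) 21.6 [ 1.6 -0.4  1.5]
```

```bash
python3 -m jog '[{"fingers":1,"x":0.08,"y":0.18,"z":0,"spin":0},{"fingers":1,"x":0.17,"y":0.36,"z":0,"spin":0},{"fingers":1,"x":0.17,"y":0.36,"z":0,"spin":0}]' 10;python3 -m jog '[{"fingers":1,"x":0.08,"y":0.18,"z":0,"spin":0},{"fingers":1,"x":0.17,"y":0.36,"z":0,"spin":0},{"fingers":1,"x":0.17,"y":0.36,"z":0,"spin":0}]' 10
```

```text
time: 21.98
tool_pos: [0.5889, 0.1489, 0.3694]
tool_rot: [-1.456, 1.563, 0.01]
contact_force: [7.5, -0.6, 4.9]
opening: 0.0
time: 22.35
tool_pos: [0.5869, 0.1489, 0.3694]
tool_rot: [-1.45, 1.555, 0.016]
contact_force: [16.1, -1.8, 7.6]
opening: 0.0007
```

Force climbs to 16 N (sliding friction is 2 N) right at the predicted home position, so the bolt is on its stop. Back off uphill, lift and hand in.

```bash
python3 -m jog '[{"fingers":1,"x":-0.4,"y":-0.9,"z":0,"spin":0},{"fingers":1,"x":-0.9,"y":-2,"z":0,"spin":0},{"fingers":1,"x":-5,"y":-2,"z":0,"spin":0},{"fingers":1,"x":-8,"y":-2,"z":0,"spin":0},{"fingers":1,"x":-8,"y":-2,"z":0,"spin":0}]' 10
python3 - <<'E'
from h import *
p=robot.read_camera("scene"); b=p["color"][:,:,::-1]; a=cv2.imread("pics/scene0.png"); o=cv2.imread("pics/scene9.png"); k=8
for nm,A in (("start",a),("beforepush",o)):
    r0,r1,c0,c1=(180,202,400,418) if nm=="start" else (180,202,387,405)
    T=cv2.resize(A[r0:r1,c0:c1],None,fx=k,fy=k,interpolation=cv2.INTER_CUBIC); B=cv2.resize(b[r0-6:r1+6,c0-22:c1+6],None,fx=k,fy=k,interpolation=cv2.INTER_CUBIC)
    _,v,_,l=cv2.minMaxLoc(cv2.matchTemplate(B,T,cv2.TM_CCOEFF_NORMED)); print(nm,v,l[0]/k-22,l[1]/k-6)
T=robot.read_camera("top")["color"][:,:,::-1]; t0=cv2.imread("pics/top0.png")
cv2.imwrite("pics/vf.png",cv2.resize(np.hstack([t0[150:350,140:460],T[150:350,140:460]]),(800,250)))
E
```

```text
time: 22.98
tool_pos: [0.6037, 0.1476, 0.4479]
tool_rot: [-1.314, 1.568, 0.152]
contact_force: [-0.2, 0.1, -0.0]
opening: 0.0002
start 0.7883045077323914 -12.875 -0.125
beforepush 0.9857537150382996 0.0 0.0
```

View pics/vf.png

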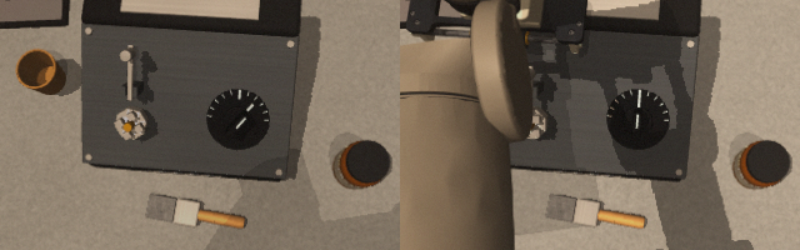

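The push moved the knob by 0 px, so the bolt was already on its stop. The dial is on zero, and the jar and brush have not moved. Handing in.

```bash
python3 -c "
from cell import robot
print(robot.hand_in(), robot.observe()['time'])"
```

```text
the job is handed in; nothing more can be done
the job is handed in; nothing more can be done
```

The nut, bolt and dial are all set and the job is handed in, at about 23 s on the robot's clock; no verdict was reported.

- **Nut:** I tightened it about 33° clockwise in two grips. The last grip ended with the jaws on panel y and an opening of 43.9 mm. The rectified wrist view then showed the slots square to the panel.
- **Bolt:** I slid it about 32 mm to a hard stop, and a later view showed its bar in the slot. The image shift disagreed slightly, giving about 29.4–30 mm with an uncertainty of about 1 mm. So I pushed the knob from behind up to 16 N. It moved 0 px, which means it was on its stop.
- **Dial:** I turned it about 39° counter-clockwise. The wrist view shows the pointer in line with the long zero mark.
- **Surroundings:** The arm was clear and touching nothing at the end, with contact force near zero. The last top view showed the jar and brush where they started. The arm hid the cup in that view, so I did not check it at the end, but I never worked near it.

I viewed 10 pictures, plus one extra for the last check.

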